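# Level the display shelf

## Robot

A 7-joint arm with a two-finger parallel gripper is mounted at the origin on a cart in front of the work surface, level with it; the furniture and walls round the work are solid. World frame = base frame: x ahead of the robot, y to its left, z up, the work surface at z = 0. Lengths are in m, angles in rad, forces in N, time in s.
With the tool pointing down it reaches from about 0.35 to 0.9 m from the base axis. Payload 7.2 kg.
Tool frame: the origin (TCP) lies between the finger pads; the fingertips stand 11 mm ahead of it and the grasp point (between the pads) lies 8 mm behind it; x points along the fingers, y is the direction in which the jaws open and shut, and the axes are right-handed (so a half turn about x gives the same grasp; the last joint's range is limited). The gripper opens to 85 mm and grips with 20 to 120 N. Pads are 22 mm wide; open, the fingers measure 114 mm over their backs; the gripper's body (76 mm by 85 mm) begins 54 mm behind the grasp point. The pads swing forward as they close: fully open they stand 13 mm farther back than shut.
Start: joints at [1.038, 0.411, -0.013, 1.596, 0.006, 1.134, -0.082], TCP at [0.28, -0.559, 0.242] pointing down, gripper open.
Joint ranges: [-2.95, 2.95], [-0.29, 1.99], [-1.47, 1.44], [0.14, 2.54], [-1.03, 4.17], [0.13, 1.85], [-2.86, 2.86]. Speed limits (rad/s): [2.39, 2.39, 3.01, 3.01, 3.14, 3.14, 3.14].

## Interface

Orientations are given as a unit quaternion [w, x, y, z].
In Python, from plant import manip gives the robot as it stands.
- The arm moves only by the shell command python3 -m handwheel 'ROWS'. ROWS is JSON, a list of rows, each a list of 7 numbers: the shift along the tool's x, y, z in m, then the turn, a rotation vector about the tool's x, y, z in units of 8 degrees (1.0 is 8 degrees), then the opening, from -1 (shut) to 1 (fully open). A call has exactly 5 rows; each row is the pose to reach, as a shift and turn from the pose commanded when the call began, along the tool's axes at that moment; what a row does not reach only later rows make up. A row lasts 1/8 s, in which the tool goes at most 62.5 mm and 10.7 degrees, less where a joint would pass 70% of its speed; a pose out of reach is approached as far as the arm can. A call with a gripper value outside its range is refused whole. The fingers move at their own pace and stop on an object; the grip force is fixed at half the most. Time passes only in rows, so rows that repeat a pose let the fingers close, or fill a call up. It gives the time, the measured TCP pose, the force and the opening at its end, in the units of the state.
- manip.observe(): the state, without advancing time (a new reading comes with each control period).
- manip.snapshot(name): name is "scene" or "side" or "wrist"; returns a dict with "img" (384x512x3 uint8, blue, green, red), "camera_matrix" (3x3 intrinsics, pixels), "R" (3x3) and "t" (3): a world point X has camera coordinates R X + t. Camera axes: x right, y down, z forward; pixel columns grow to the right and rows downward; lengths in m; the calibration is good to about 2 mm. A picture is of the moment at which its call begins. There is no depth.
- manip.sign_off(): hands the job in, once; it reports no verdict.
Trained networks look in the newest picture that a camera, given by its name, has taken for a name from the list of things; names that differ only in an ending like _2 or _b are one class to them, and where a whole thing is asked for, a point or a joint stands for the part that bears it (a point fixed in the world has none). Each returns a list of dicts, best first, with "conf" (0 to 1); they miss things now and then, are a little off and sometimes report something else, mostly with a low value. They report only what shows in the picture. A call takes as long as a camera call.
- manip.masks_of(label, camera): "mask" (384x512 bool, what is visible of it) and "extent" ([left, top, right, bottom] in pixels, round what is visible of it).
The state is a dict: "time": time; "qpos": joint angles; "dq": joint speeds; "joint_efforts": joint torques, N m; "tcp_pos": TCP position; "tcp_rot": TCP orientation; "ft_force": force on the tool from outside, world axes, zero at the start; "torque": the same for the moment, N m; "width": finger opening in m.
Only numpy, scipy, OpenCV 4.12 (cv2) and the standard library are available. Lean on these libraries where they do the work, as an engineer would, in place of code of your own. Each camera call takes 0.05 s, during which the arm holds its last target.

## Task

Level the little display shelf: first turn the left foot's knob until the pointer stands at the gap of the fork-shaped mark. Then grip the knob on the spirit level, press the level down flat on the shelf and, keeping it pressed, turn that knob until the bubble rests centred between the two lines. Finish while still holding the knob and pressing the level down with the bubble centred; leave the wares around the stand where they are.

Things in the scene. Friction and masses are not known exactly. Their poses are not given: they have to be found in the camera images.
- stand: fixed base of the display shelf: white plate 100 x 340 x 12 mm on the worktop, origin at the centre of its underside; y runs along it from the right to the left foot, x away from the robot, z up. Above it a white shelf, 110 x 360 mm, top about 70 mm above the worktop, stands on two screw feet at y = +130 mm (left) and -130 mm (right), each moving 3.9 mm per rad of its knob.
- knob_left_grip (a point): centre of the left foot's round fluted aluminium knob, 36 mm across, gripping part 36 mm tall (18 mm above and below this point), upright axis, about 114 mm above the worktop. Turns at most 1.6 rad either side of its middle, friction 0.15 N m, stays where left; clockwise from above raises the shelf's left end and moves the pointer along the stand's +x.
- pointer (a joint): position of the pointer along the stand's x axis (m, 0 at the middle of its slot), a dark blade 3 mm wide and 20 mm long that slides in a slot across the gauge plate 58 mm right of the left knob. It is geared to the left knob: 15 mm per radian, + for clockwise from above.
- mark (a joint): position of the mark along the stand's x axis (m, same zero as the pointer): a small dark fork of two upright prongs with a 9 mm gap, 24 mm to the right of the pointer's slot; the pointer is at the mark when both values are equal. It is clamped fast.
- pointer_tip (a point): tip of the pointer blade (its end nearest the mark), about 81 mm above the worktop
- mark_gap (a point): middle of the gap between the two prongs of the mark; its axes are parallel to the stand's
- knob_right_grip (a point): centre of the right knob, same shape as the left (36 mm across, 36 mm tall), on the right end of the spirit level bar, moving down with it; about 119 mm above the worktop at rest. Unpressed it spins freely. With the level pressed right down it turns the right foot's screw (0.15 N m friction, stays where left; re-gripping is fine). Press with about 10 to 18 N; over 30 N could force the foot.
- knob_left: the left knob itself; origin on its axis, 44 mm below the grip centre (62 mm below its flat top)
- knob_right: the right knob itself; origin on its axis, 42 mm below the grip centre (60 mm below its flat top)
- level (a joint): how far the level bar is pressed down (m): 0 at rest on springs, 0.005 flat on the shelf (about 7 N). Then two pins under the knob stand between 12 teeth of the foot's screw and drive it (play 0.1 rad). If it stops short (a pin on a tooth), turn the knob up to 0.25 rad while pressing. Turning counter-clockwise sinks the shelf there 3.9 mm per rad: follow it down. Bar 34 x 195 x 16 mm.
- vial_center (a point): middle of the glass vial, 90 mm long and 15 mm across, lying along the level bar, 105 mm left of the right knob's axis; two white lines 13 mm either side of the middle
- bubble (a joint): offset of the white bubble (20 mm long) from the vial's middle (m), + towards the right knob, at most 0.032 either way. Floats to the higher end, rests after about 1.5 s. 1 rad of the right knob, pressed, moves it 10 mm: clockwise from above towards the right knob, counter-clockwise away. 1 rad clockwise of the left knob moves it 10 mm away from the right knob.
- egg_cup: plain egg cup, 43 mm wide, 40 mm tall, behind the stand; origin at the centre of its underside; leave alone
- tea_infuser: ball-shaped tea infuser on a foot, 46 mm wide, 79 mm tall, behind the stand; origin at its underside; leave alone
- shell_box: shell-shaped pill box, 63 x 60 x 27 mm, in front of the stand; origin at its underside; leave alone
- ribbon_spool: ribbon spool lying flat, 72 x 104 x 20 mm, in front of the stand; origin at its underside; leave alone

How it is judged:
By the outcome, as a careful person would: the job done as asked, in the order asked, and still so for the second after the job is handed in, while the arm keeps its last pose, push and grip.
It also fails if it takes over 51 s, if anything falls off the work surface, if the arm or the gripper's body presses on something with over 40 N, if the wrist force passes 120 N, or if a joint passes its speed limit or range.

## Working session

There is one attempt and no reset: what is moved stays moved. The work goes in short steps, Python scripts to look and compute and a shell command to move; the robot and the scene stay as the last step left them, time stands still between calls to the robot, and variables do not carry over. Pictures are saved under pics/ and viewed, and the job is handed in when it is done.

```bash
ls; mkdir -p pics; python3 - <<'E'
from plant import manip
import cv2
print(manip.observe())
for n in ["scene","side","wrist"]:
    s=manip.snapshot(n); cv2.imwrite(f"pics/{n}0.png",s["img"]); print(n,s["camera_matrix"],s["R"],s["t"])
E
```

```text
pics
{'time': 0.0, 'qpos': array([ 1.03779802,  0.41191931, -0.01270843,  1.59705337,  0.00558221,
        1.13431134, -0.08218431]), 'dq': array([-0.00072748, -0.00068168, -0.00116321, -0.0009767 ,  0.00052022,
       -0.00018294, -0.00118768]), 'joint_efforts': array([ 1.58659768e-03, -6.00633717e+01,  6.83223121e-01, -2.99413472e+01,
        1.39083373e-02,  1.04808164e-02,  2.60916613e-05]), 'tcp_pos': array([ 0.27989887, -0.55827551,  0.24143717]), 'tcp_rot': array([-0.16230563, -0.6879247 , -0.16342613,  0.68826476]), 'ft_force': array([-1.12625667,  0.43062542, -0.15471614]), 'torque': array([ 0.00981884, -0.01411595, -0.11469911]), 'width': 0.08508530929275063}
scene [[490.93624604   0.         250.11875382]
 [  0.         490.93624604 194.40314929]
 [  0.           0.           1.        ]] [[-0.67462501 -0.73784675 -0.02152364]
 [-0.45799362  0.44126217 -0.77170561]
 [ 0.57889805 -0.51075421 -0.6356156 ]] [0.40111315 0.34194244 0.89534062]
side [[352.69293474   0.         257.19611253]
 [  0.         352.69293474 193.81817277]
 [  0.           0.           1.        ]] [[ 0.99995794  0.00758045  0.0051621 ]
 [ 0.00851039 -0.55718323 -0.83034596]
 [-0.00341816  0.83035497 -0.55722431]] [-0.59635997  0.09063499  0.87840373]
wrist [[341.75871588   0.         256.50182189]
 [  0.         341.75871588 194.18416556]
 [  0.           0.           1.        ]] [[ 4.46761279e-01 -8.94653074e-01  4.87169516e-04]
 [-8.53912010e-01 -4.26253909e-01  2.98566380e-01]
 [-2.66905672e-01 -1.33803898e-01 -9.54388746e-01]] [-0.62515024 -0.03795287  0.37919188]
```

View pics/scene0.png

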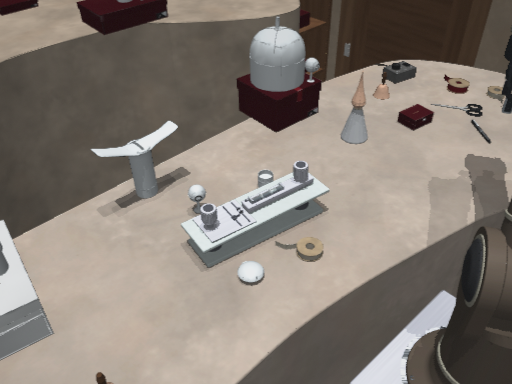

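View pics/side0.png

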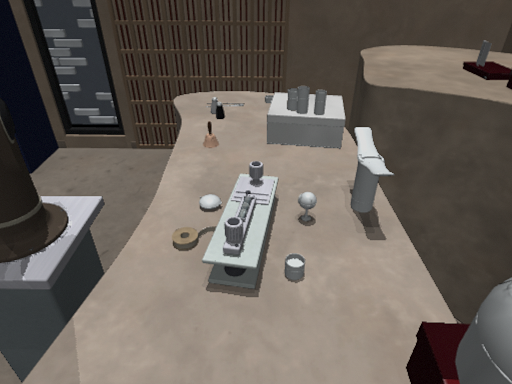

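View pics/wrist0.png

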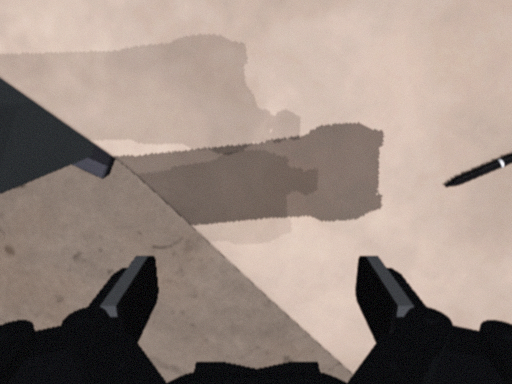

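The scene view shows the stand with the left knob near (208,215), the right knob near (300,172), and the gauge plate beside the left knob. The side view has the right knob at (234,231) and the left at (256,172). Next I'll triangulate.

```bash
cat > h.py <<'E'
from plant import manip
import numpy as np, cv2
from scipy.optimize import least_squares
from scipy.spatial.transform import Rotation as Rn
def proj(s,X):
    c=np.atleast_2d(X)@s["R"].T+s["t"]; p=c@s["camera_matrix"].T; return p[:,:2]/p[:,2:]
def P(s): return s["camera_matrix"]@np.c_[s["R"],s["t"]]
def tri(s1,p1,s2,p2):
    X=cv2.triangulatePoints(P(s1),P(s2),np.array(p1,float).reshape(2,1),np.array(p2,float).reshape(2,1)); return (X[:3]/X[3]).ravel()
def ray(s,p,z):
    d=s["R"].T@np.linalg.solve(s["camera_matrix"],[p[0],p[1],1]); o=-s["R"].T@s["t"]; return o+d*(z-o[2])/d[2]
def toolrot(st=None):
    st=st or manip.observe(); q=st["tcp_rot"]; return Rn.from_quat([q[1],q[2],q[3],q[0]]).as_matrix()
E
python3 - <<'E'
from h import *
S={n:manip.snapshot(n) for n in ["scene","side"]}
print(toolrot().round(3))
for l in ["knob_left","knob_right","knob_left_grip","stand","pointer","mark","vial_center","bubble","egg_cup","tea_infuser","shell_box","ribbon_spool"]:
  for n in S:
    for d in manip.masks_of(l,n)[:2]:
        m=d["mask"]; ys,xs=np.nonzero(m); print(l,n,round(d["conf"],2),d["extent"],len(xs),xs.mean().round(1),ys.mean().round(1))
E
```

```text
[[-0.     0.448 -0.894]
 [ 0.001 -0.894 -0.448]
 [-1.    -0.001  0.   ]]
knob_left scene 0.73 [201.3, 204.3, 216.5, 224.9] 290 208.9 214.1
knob_left side 0.73 [247.1, 159.2, 265.3, 181.0] 264 255.3 170.1
knob_right scene 0.73 [296.4, 159.5, 313.0, 181.3] 238 300.9 169.9
knob_right side 0.82 [227.3, 217.7, 240.5, 240.7] 392 233.5 228.3
knob_right side 0.29 [204.3, 162.8, 277.9, 286.1] 5681 242.4 230.1
knob_left_grip scene 0.71 [199.5, 205.1, 223.5, 227.8] 345 209.2 214.3
knob_left_grip side 0.74 [247.5, 157.1, 264.5, 181.7] 267 255.7 170.2
knob_left_grip side 0.49 [225.0, 216.2, 242.9, 239.9] 408 233.6 228.2
stand scene 0.65 [180.7, 161.7, 326.3, 268.2] 7081 254.8 215.5
stand scene 0.44 [201.0, 202.8, 217.7, 228.7] 331 208.8 214.6
stand side 0.76 [203.2, 157.4, 280.4, 288.3] 5724 242.6 229.7
vial_center scene 0.94 [241.6, 162.5, 314.2, 210.5] 1142 280.7 187.8
vial_center scene 0.29 [240.3, 258.8, 265.6, 282.0] 457 250.9 271.4
vial_center side 0.58 [223.1, 198.5, 256.6, 256.3] 1020 237.9 225.8
bubble scene 0.2 [180.6, 160.8, 328.8, 267.5] 7204 255.1 215.2
bubble side 0.55 [249.3, 160.0, 263.7, 183.7] 239 255.9 170.1
bubble side 0.17 [284.6, 250.5, 306.8, 280.4] 445 294.4 265.6
egg_cup scene 0.76 [256.6, 166.9, 275.8, 186.3] 213 264.5 177.5
egg_cup side 0.74 [283.3, 251.2, 306.4, 277.2] 521 294.1 265.7
tea_infuser scene 0.76 [187.2, 185.5, 206.3, 211.6] 297 196.8 195.7
tea_infuser side 0.76 [296.3, 190.8, 319.2, 221.7] 283 307.0 202.5
tea_infuser side 0.4 [284.7, 251.5, 307.4, 281.1] 501 294.1 265.5
shell_box scene 0.86 [236.8, 260.5, 261.3, 281.1] 453 250.6 271.2
shell_box scene 0.71 [293.3, 162.2, 309.1, 180.1] 227 300.3 170.7
shell_box side 0.59 [199.5, 191.6, 218.9, 212.0] 270 209.7 200.9
ribbon_spool scene 0.66 [279.6, 237.2, 322.3, 263.4] 615 307.4 248.8
ribbon_spool scene 0.6 [243.1, 162.6, 315.1, 209.1] 1225 280.9 188.0
```

```bash
python3 - <<'E'
import cv2
a=cv2.imread("pics/scene0.png")[140:290,160:350]; cv2.imwrite("pics/a.png",cv2.resize(a,None,fx=4,fy=4,interpolation=cv2.INTER_CUBIC))
a=cv2.imread("pics/side0.png")[140:290,160:340]; cv2.imwrite("pics/b.png",cv2.resize(a,None,fx=4,fy=4,interpolation=cv2.INTER_CUBIC))
E
```

```text
(no output)
```

View pics/a.png

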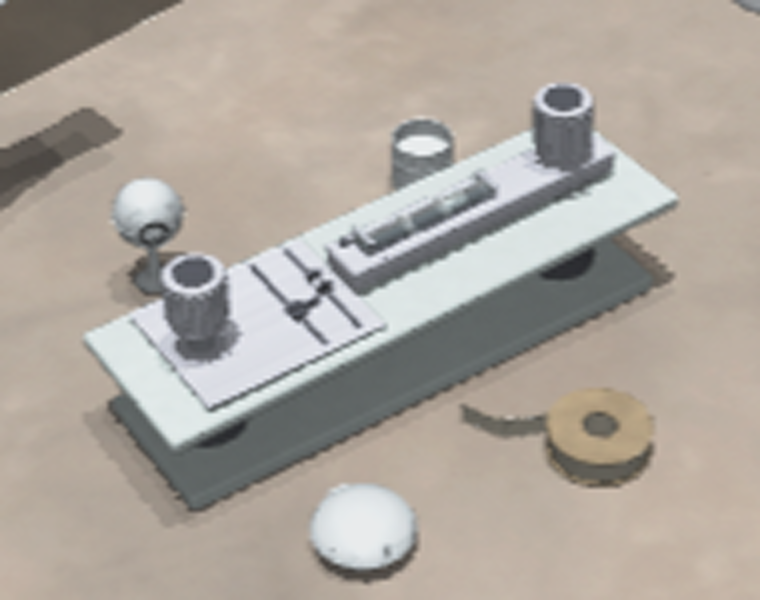

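View pics/b.png

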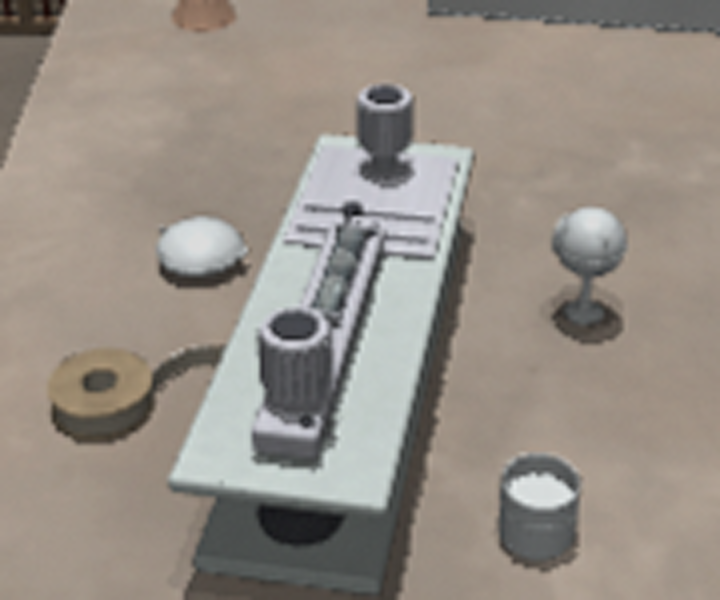

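```bash
python3 - <<'E'
from h import *
S={n:manip.snapshot(n) for n in ["scene","side"]}
o=lambda u,v:((u+.5)/4-.5+160,(v+.5)/4-.5+140)
L=tri(S["scene"],o(193,270),S["side"],o(386,95)); R=tri(S["scene"],o(563,97),S["side"],o(297,323))
print("L top",L,"R top",R,np.linalg.norm(L-R))
print("L cen",tri(S["scene"],(208.9,214.2),S["side"],(255.5,170.1)),"R cen",tri(S["scene"],(300.6,170),S["side"],(233.5,228.3)))
y=(L-R)[:2]; y/=np.linalg.norm(y); print("yaw of y axis",np.degrees(np.arctan2(y[1],y[0])))
for l,p,q in [("egg",(264.5,177.5),(294.1,265.6)),("inf",(196.8,195.7),(307,202.5)),("shell",(250.7,271.3),(209.7,200.9))]:
  print(l,tri(S["scene"],p,S["side"],q))
print("ptr",ray(S["scene"],o(297,312),.081),"mark",[ray(S["scene"],o(*p),.081) for p in [(317,277),(325,288)]])
x=np.array([y[1],-y[0]]); print(x)
E
```

```text
L top [0.59252682 0.12543765 0.12615435] R top [ 0.55068563 -0.1291562   0.13855979] 0.25830718859407
L cen [0.59101703 0.12561114 0.10607894] R cen [ 0.54974731 -0.13039602  0.11977997]
yaw of y axis 80.6671620369638
egg [ 0.6787856  -0.1328096   0.02290034]
inf [0.7234858  0.064871   0.04642508]
shell [0.46468441 0.11698646 0.01169706]
ptr [0.56544958 0.07506488 0.081     ] mark [array([0.58045124, 0.04643511, 0.081     ]), array([0.56987638, 0.04952392, 0.081     ])]
[ 0.98676293 -0.16216939]
```

```bash
python3 - <<'E'
from h import *
s=manip.snapshot("wrist"); st=manip.observe(); T=toolrot(st)
c=-s["R"].T@s["t"]; print("cam in tool",T.T@(c-st["tcp_pos"])); Rct=s["R"]@T; print("cam axes in tool\n",Rct.round(3))
np.save("camtool.npy",np.r_[Rct.ravel(),T.T@(c-st["tcp_pos"])])
sc=manip.snapshot("scene"); print("cone base",ray(sc,(355,138),0),"scene cam",-sc["R"].T@sc["t"])
# predicted pixels at a gripping pose
def pix(tcp,yaw,X):
    ty=np.array([np.cos(yaw),np.sin(yaw),0]); tx=np.array([0,0,-1.]); tz=np.cross(tx,ty); T2=np.c_[tx,ty,tz]
    cc=Rct@(T2.T@(X-tcp))+0; cc=Rct@(T2.T@(X-tcp)-T.T@(c-st["tcp_pos"])); p=s["camera_matrix"]@cc; return p[:2]/p[2],cc[2]
yy=np.array([.162,.987,0]); Rk=np.array([.5505,-.1295,.119]); V=Rk+.105*yy; V[2]=.095
for yaw in [-.3,-.15,0,.15,.3]: print(yaw,[pix(Rk+[0,0,-.008],yaw,V+k*yy)[0].round() for k in (-.03,0,.03)])
Pt=np.array([.573,.062,.081])
for t in [(.57,.06,.2),(.57,-.02,.2),(.57,.0,.18)]: print(t,pix(np.array(t),.2,Pt))
E
```

```text
cam in tool [-0.13198958  0.00032687 -0.07595863]
cam axes in tool
 [[-0.002  1.     0.002]
 [-0.298 -0.002  0.954]
 [ 0.954  0.001  0.298]]
cone base [ 0.65260093 -0.4948583   0.        ] scene cam [-0.09110252  0.60237276  0.84160478]
-0.3 [array([230.,  92.]), array([218.,  12.]), array([204., -80.])]
-0.15 [array([257.,  90.]), array([258.,   9.]), array([259., -84.])]
0 [array([284.,  92.]), array([299.,  13.]), array([315., -78.])]
0.15 [array([310.,  99.]), array([337.,  23.]), array([368., -63.])]
0.3 [array([335., 109.]), array([373.,  40.]), array([416., -39.])]
(0.57, 0.06, 0.2) (array([259.97354492, 189.31495748]), np.float64(0.2618170851826937))
(0.57, -0.02, 0.2) (array([282.90564971,  81.52954322]), np.float64(0.23843457012258812))
(0.57, 0.0, 0.18) (array([278.53594285, 112.36927171]), np.float64(0.22519197169510025))
```

```bash
python3 -m handwheel '[[0.02,-0.21,-0.27,-5,0,0,1],[0.02,-0.21,-0.27,-5,0,0,1],[0.02,-0.21,-0.27,-5,0,0,1],[0.02,-0.21,-0.27,-5,0,0,1],[0.02,-0.21,-0.27,-5,0,0,1]]'; python3 - <<'E'
from h import *
st=manip.observe(); T=toolrot(st); d=T.T@(np.array([.57,.06,.2])-st["tcp_pos"]); print(st["qpos"].round(2),d.round(3),np.arctan2(T[1,1],T[0,1]))
E
```

```text
time: 2.28
tcp_pos: [0.4151, -0.2754, 0.2243]
tcp_rot: [0.389, 0.591, 0.389, -0.59]
ft_force: [0.8, -0.1, -0.8]
width: 0.0853
[ 0.74  0.23 -0.29  1.91  0.08  1.01  0.01] [ 0.024  0.01  -0.369] -0.4062627457450242
```

```bash
python3 -m handwheel '[[0.02,0.008,-0.341,-4.4,0,0,1],[0.02,0.008,-0.341,-4.4,0,0,1],[0.02,0.008,-0.341,-4.4,0,0,1],[0.02,0.008,-0.341,-4.4,0,0,1],[0.02,0.008,-0.341,-4.4,0,0,1]]'; python3 - <<'E'
from h import *
st=manip.observe(); T=toolrot(st); d=T.T@(np.array([.57,.06,.2])-st["tcp_pos"]); print(st["qpos"].round(2),d.round(3),np.arctan2(T[1,1],T[0,1]))
s=manip.snapshot("wrist"); cv2.imwrite("pics/w1.png",s["img"])
E
```

```text
time: 2.9
tcp_pos: [0.5456, 0.0077, 0.2059]
tcp_rot: [0.549, 0.446, 0.549, -0.446]
ft_force: [1.4, -0.9, -0.9]
width: 0.085
[ 0.32  0.36 -0.53  1.81  0.21  1.03 -0.09] [ 0.006  0.035 -0.046] 0.20633775094078685
```

View pics/w1.png

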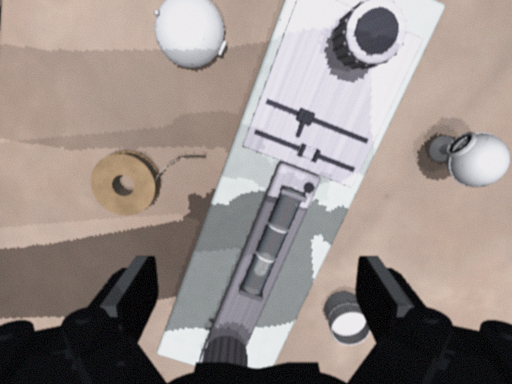

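The wrist view shows the left knob top near (375,33), the pointer block at (305,117) with its blade down to (298,135), the fork near (310,153) and the right knob at (225,350). I'll zoom in on these.

```bash
python3 - <<'E'
import cv2
a=cv2.imread("pics/w1.png"); cv2.imwrite("pics/c.png",cv2.resize(a[85:185,230:390],None,fx=5,fy=5,interpolation=cv2.INTER_CUBIC))
E
```

```text
(no output)
```

View pics/c.png

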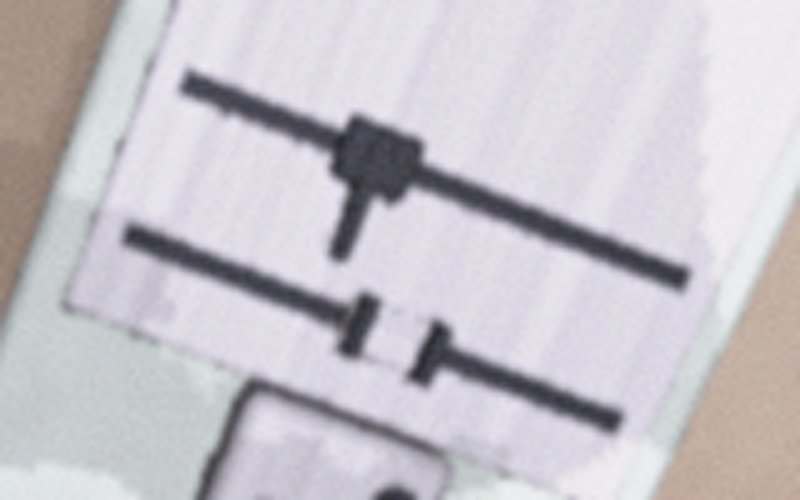

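```bash
python3 - <<'E'
from h import *
s=manip.snapshot("wrist"); cv2.imwrite("pics/w2.png",s["img"]); st=manip.observe(); print(st["tcp_pos"].round(4),st["ft_force"])
# reconstruct cam pose of earlier picture: from tcp state
ct=np.load("camtool.npy"); Rct=ct[:9].reshape(3,3); o=ct[9:]
q=np.array([0.549,0.446,0.549,-0.446]); T=Rn.from_quat([q[1],q[2],q[3],q[0]]).as_matrix(); c=np.array([0.5456,0.0077,0.2059])+T@o
e=dict(camera_matrix=s["camera_matrix"],R=Rct@T.T); e["t"]=-e["R"]@c
oo=lambda u,v:((u+.5)/5-.5+230,(v+.5)/5-.5+85)
f=lambda u,v:ray(e,oo(u,v),.081)
tip,base,m1,m2,s1,s2=f(340,252),f(360,198),f(360,325),f(432,352),f(190,82),f(680,280)
y=(m1-m2);x=(m2-m1)/np.linalg.norm(m2-m1); print("x dir",x,"slot dir",(s2-s1)/np.linalg.norm(s2-s1))
x=(s2-s1)/np.linalg.norm(s2-s1)
mid=(m1+m2)/2; print("d mark-tip along x",(mid-tip)@x,"prong sep",np.linalg.norm(m2-m1),"slot",np.linalg.norm(s2-s1),"perp",np.cross(x,mid-tip)[2])
print("slotmid",(s1+s2)/2, "ptr from slot mid",(tip-(s1+s2)/2)@x,"mark",(mid-(s1+s2)/2)@x)
k=ray(e,(375,29),.1272); print("knob top L",k)
E
```

```text
[0.5464 0.0146 0.2059] [-0.88500744 -0.31671703  0.20811753]
x dir [ 0.98851391 -0.15112994  0.        ] slot dir [ 0.98623645 -0.16534104  0.        ]
d mark-tip along x 0.013100501936440405 prong sep 0.01186300105044353 slot 0.07928831121559177 perp -0.008912895251541876
slotmid [0.57975112 0.06800475 0.081     ] ptr from slot mid -0.009638548290691827 mark 0.003461953645748579
knob top L [0.58954759 0.12630374 0.1272    ]
```

View pics/w2.png

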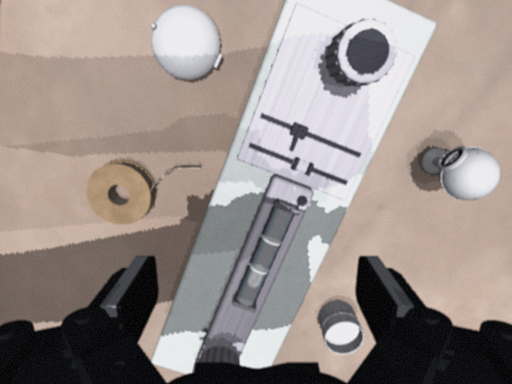

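```bash
python3 - <<'E'
from h import *
a=cv2.imread("pics/w2.png"); cv2.imwrite("pics/c2.png",cv2.resize(a[10:100,310:420],None,fx=6,fy=6,interpolation=cv2.INTER_CUBIC))
s=manip.snapshot("wrist")
for p in [(367,50)]:
  for z in (.126,.132): print(p,z,ray(s,p,z))
E
```

```text
(367, 50) 0.126 [0.58799946 0.1222711  0.126     ]
(367, 50) 0.132 [0.58634713 0.12130675 0.132     ]
```

View pics/c2.png

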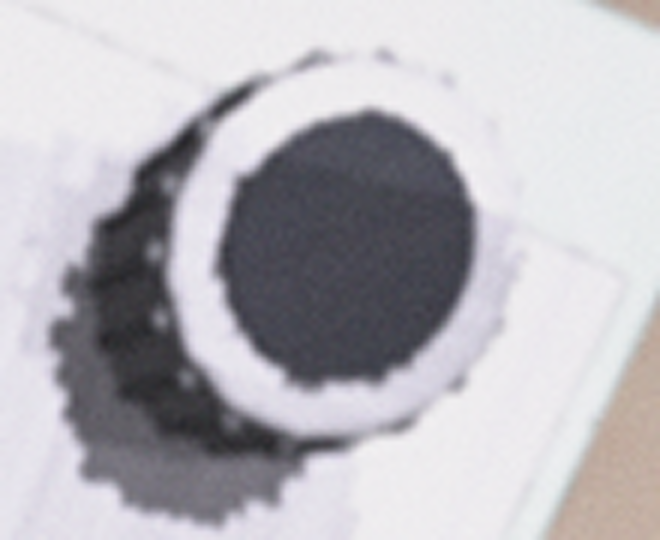

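```bash
python3 -m handwheel '[[0.02,0.032,-0.049,0,0,0,1],[0.041,0.064,-0.097,0,0,0,1],[0.041,0.064,-0.097,0,0,0,1],[0.041,0.064,-0.097,0,0,0,1],[0.041,0.064,-0.097,0,0,0,1]]'; python3 - <<'E'
from h import *
st=manip.observe(); T=toolrot(st); print(st["tcp_pos"].round(4),np.arctan2(T[1,1],T[0,1]),T[:,0])
s=manip.snapshot("wrist"); cv2.imwrite("pics/w3.png",s["img"])
for X in [(.589,.1235,.126),(.5925,.1254,.126)]: print(proj(s,np.array(X)))
E
```

```text
time: 3.68
tcp_pos: [0.5878, 0.1119, 0.1652]
tcp_rot: [0.549, 0.446, 0.548, -0.447]
ft_force: [1.1, 0.7, 0.4]
width: 0.085
[0.5878 0.1119 0.1652] 0.20353268206648215 [ 6.30912511e-04 -1.22137976e-03 -9.99999055e-01]
[[263.52010114 213.47906925]]
[[270.67059504 211.441327  ]]
```

View pics/w3.png

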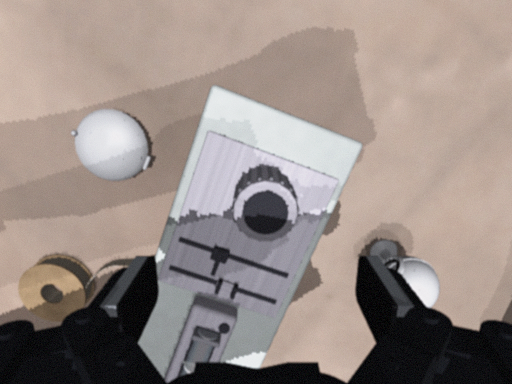

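```bash
python3 -m handwheel '[[0.0,0.001,-0.002,0,0,0,1],[0.015,0.001,-0.002,0,0,0,1],[0.04,0.001,-0.002,0,0,0,1],[0.064,0.001,-0.002,0,0,0,1],[0.064,0.001,-0.002,0,0,0,1]]'; python3 - <<'E'
from h import *
st=manip.observe(); T=toolrot(st); print(st["tcp_pos"].round(4),st["torque"].round(2))
s=manip.snapshot("wrist"); cv2.imwrite("pics/w4.png",s["img"]); print(ray(s,(266,209),.126))
E
```

```text
time: 4.35
tcp_pos: [0.5865, 0.1159, 0.0982]
tcp_rot: [0.548, 0.445, 0.55, -0.447]
ft_force: [-0.3, 0.2, 0.8]
width: 0.0855
[0.5865 0.1159 0.0982] [-0.02  0.   -0.03]
[0.58150089 0.1537581  0.126     ]
```

View pics/w4.png

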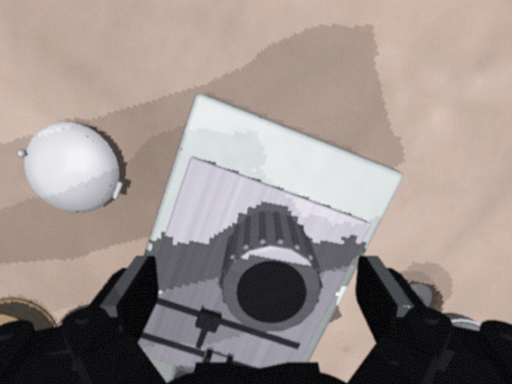

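```bash
python3 - <<'E'
from h import *
s=manip.snapshot("wrist"); st=manip.observe(); T=toolrot(st); print(st["tcp_pos"].round(4))
for z in (.123,.126,.13):
  X=ray(s,(269,289),z); print(X.round(4),(T.T@(X-st["tcp_pos"])).round(4))
E
```

```text
[0.5881 0.1166 0.1007]
[0.5905 0.1224 0.123 ] [-0.0223  0.0035 -0.0053]
[0.59   0.1243 0.126 ] [-0.0253  0.0034 -0.0072]
[0.5893 0.1268 0.13  ] [-0.0293  0.0032 -0.0098]
```

```bash
python3 -m handwheel '[[0.0,0.003,-0.0075,0,0,0,1],[0.0,0.003,-0.0075,0,0,0,1],[0.0,0.003,-0.0075,0,0,0,-1],[0.0,0.003,-0.0075,0,0,0,-1],[0.0,0.003,-0.0075,0,0,0,-1]]'; python3 - <<'E'
from h import *
st=manip.observe(); T=toolrot(st); print(st["qpos"].round(2),st["tcp_pos"].round(4),st["torque"].round(2),T[:,1])
E
```

```text
time: 5.08
tcp_pos: [0.59, 0.1244, 0.101]
tcp_rot: [0.549, 0.446, 0.549, -0.446]
ft_force: [2.0, -2.3, 6.5]
width: 0.0336
[ 0.07  0.58 -0.49  1.76  0.34  0.89 -0.37] [0.59   0.1244 0.101 ] [-0.44  0.22 -0.  ] [9.78806959e-01 2.04782995e-01 9.28320159e-04]
```

```bash
python3 -m handwheel '[[-0.0005,0,0,1.0,0,0,-1],[-0.001,0,0,2.2,0,0,-1],[-0.002,0,0,3.4,0,0,-1],[-0.003,0,0,4.6,0,0,-1],[-0.0034,0,0,5.8,0,0,-1]]'; python3 -m handwheel '[[0,0,0,0.4,0,0,-1],[0,0,0,0.4,0,0,-1],[0,0,0,0.4,0,0,-1],[0,0,0,0.4,0,0,-1],[0,0,0,0.4,0,0,-1]]';  python3 - <<'E'
from h import *
st=manip.observe(); T=toolrot(st); print(st["qpos"].round(2),st["tcp_pos"].round(4),st["torque"].round(2),np.degrees(np.arctan2(T[1,1],T[0,1])))
s=manip.snapshot("scene"); cv2.imwrite("pics/s5.png",s["img"]);a=s["img"][130:280,160:350]; cv2.imwrite("pics/s5z.png",cv2.resize(a,None,fx=4,fy=4,interpolation=cv2.INTER_CUBIC))
s=manip.snapshot("wrist"); cv2.imwrite("pics/w5.png",s["img"])
E
```

```text
time: 5.7
tcp_pos: [0.589, 0.124, 0.1042]
tcp_rot: [-0.327, -0.626, -0.327, 0.627]
ft_force: [-4.0, -2.4, 4.1]
width: 0.0338
time: 6.32
tcp_pos: [0.5889, 0.124, 0.1044]
tcp_rot: [-0.311, -0.635, -0.311, 0.635]
ft_force: [-5.4, -2.3, 4.6]
width: 0.034
[-0.08  0.54 -0.29  1.77  0.19  0.86 -1.11] [0.5889 0.124  0.1044] [-0.14  0.33 -0.16] -37.78700536470062
```

View pics/s5z.png

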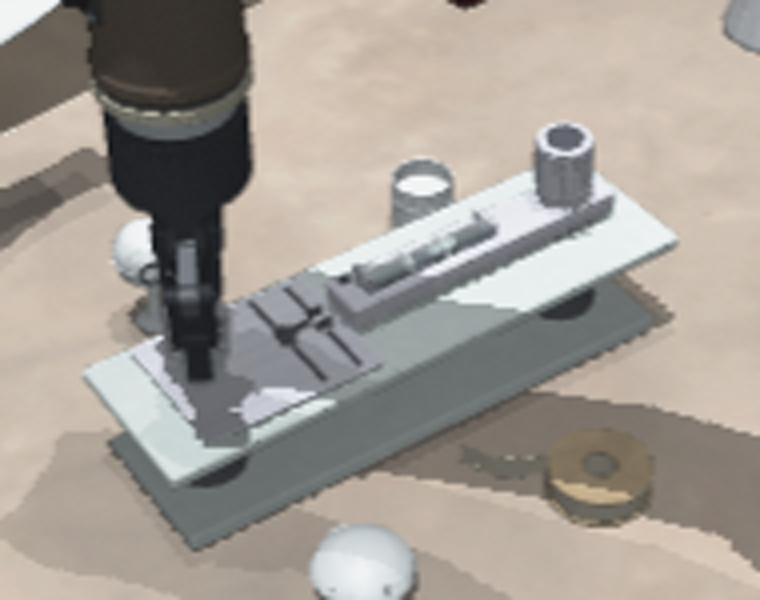

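View pics/w5.png

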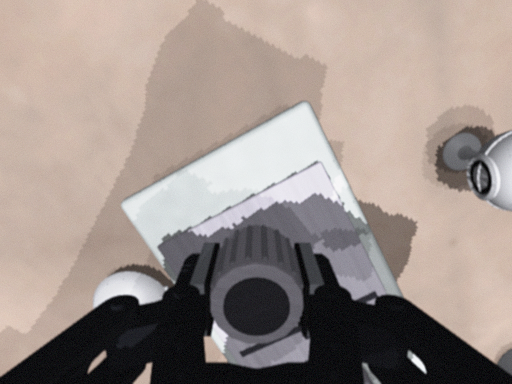

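```bash
python3 -m handwheel '[[0,0,0,0,0,0,1],[0,0,0,0,0,0,1],[0,0,0,0,0,0,1],[-0.04,0,0,0,0,0,1],[-0.1,0,0,0,0,0,1]]'; python3 -m handwheel '[[-0.01,0.02,0.03,-1.3,0,0,1],[-0.01,0.037,0.081,-2.6,0,0,1],[-0.01,0.037,0.081,-3.9,0,0,1],[-0.01,0.037,0.081,-5,0,0,1],[-0.01,0.037,0.081,-5,0,0,1]]';  python3 - <<'E'
from h import *
st=manip.observe(); T=toolrot(st); print(st["qpos"].round(2),st["tcp_pos"].round(4),np.degrees(np.arctan2(T[1,1],T[0,1])))
s=manip.snapshot("wrist"); cv2.imwrite("pics/w6.png",s["img"]); np.savez("w6.npz",**s)
E
```

```text
time: 7.05
tcp_pos: [0.5884, 0.1241, 0.2034]
tcp_rot: [-0.311, -0.633, -0.312, 0.636]
ft_force: [1.4, 0.4, 0.0]
width: 0.0853
time: 7.68
tcp_pos: [0.5692, 0.0376, 0.2142]
tcp_rot: [0.509, 0.491, 0.509, -0.49]
ft_force: [-0.0, 0.0, 0.3]
width: 0.0854
[ 0.19  0.38 -0.44  1.74  0.18  1.06 -0.28] [0.5692 0.0376 0.2142] 2.149776084876397
```

View pics/w6.png

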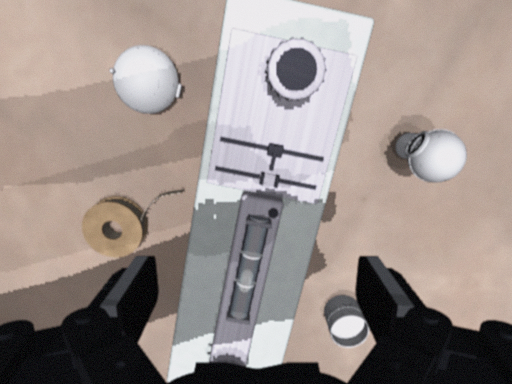

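```bash
python3 - <<'E'
import cv2
a=cv2.imread("pics/w6.png"); cv2.imwrite("pics/c6.png",cv2.resize(a[125:215,200:340],None,fx=5.5,fy=5.5,interpolation=cv2.INTER_CUBIC))
cv2.imwrite("pics/v6.png",cv2.resize(a[200:340,200:320],None,fx=4,fy=4,interpolation=cv2.INTER_CUBIC))
E
```

```text
(no output)
```

View pics/c6.png

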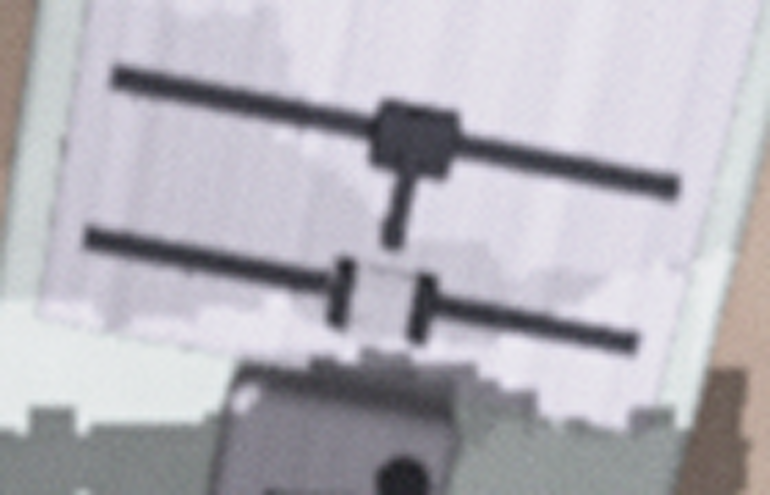

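View pics/v6.png

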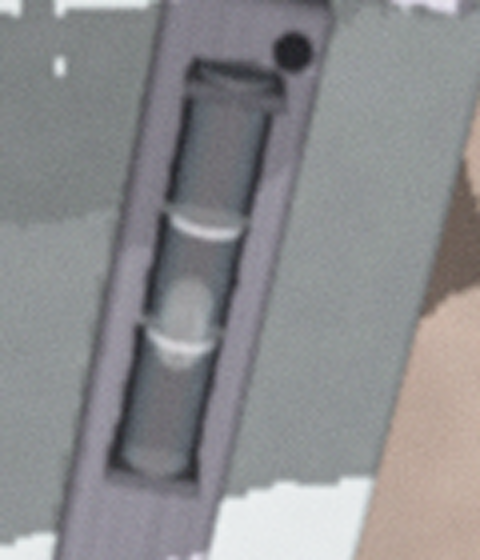

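Alignment check: the blade tip at (393,245) extends to about x=382 at the fork row, and the gap middle there is 383, so the pointer is at the mark. The bubble is currently about 8 mm towards the right knob. Next I move over the right knob.

```bash
python3 -m handwheel '[[0.0,-0.012,0.06,0.5,0,0,1],[0.01,-0.025,0.12,1,0,0,1],[0.044,-0.025,0.166,1,0,0,1],[0.044,-0.025,0.166,1,0,0,1],[0.044,-0.025,0.166,1,0,0,1]]'; python3 - <<'E'
from h import *
e=np.load("w6.npz")
oo=lambda u,v:((u+.5)/5.5-.5+200,(v+.5)/5.5-.5+125)
f=lambda u,v:ray(e,oo(u,v),.081)
tip,m1,m2,s1,s2=f(393,245),f(342,292),f(424,308),f(113,76),f(678,187)
for x in [(s2-s1),np.array([.9865,-.164,0])]: x=x/np.linalg.norm(x); print("mark-tip",((m1+m2)/2-tip)@x)
st=manip.observe(); T=toolrot(st); print(st["qpos"].round(2),st["tcp_pos"].round(4),np.degrees(np.arctan2(T[1,1],T[0,1])))
s=manip.snapshot("wrist"); cv2.imwrite("pics/w7.png",s["img"]);np.savez("w7.npz",**s)
E
```

```text
time: 8.35
tcp_pos: [0.5509, -0.1281, 0.1702]
tcp_rot: [0.474, 0.525, 0.474, -0.525]
ft_force: [0.9, 1.0, -0.0]
width: 0.0855
mark-tip 0.0002719568828892182
mark-tip 0.0003194886801882156
[ 0.41  0.41 -0.35  1.81  0.17  0.96 -0.11] [ 0.5509 -0.1281  0.1702] -5.85052810911707
```

View pics/w7.png

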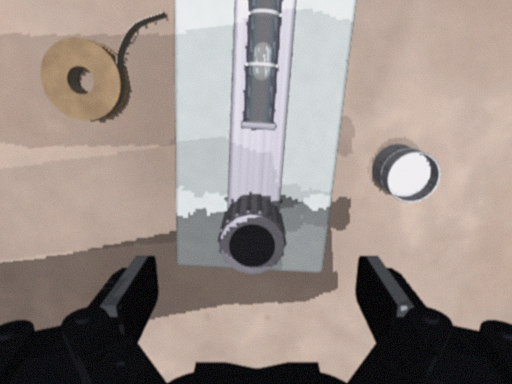

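```bash
python3 - <<'E'
from h import *
s=manip.snapshot("wrist"); st=manip.observe(); T=toolrot(st); print(st["tcp_pos"].round(4))
e=np.load("w7.npz")
for z in (.135,.138): X=ray(e,(253,241),z); print(X.round(4),(T.T@(X-st["tcp_pos"])).round(4))
E
```

```text
[ 0.5515 -0.1272  0.1709]
[ 0.5487 -0.1309  0.135 ] [ 0.0359 -0.0024  0.0039]
[ 0.5489 -0.1295  0.138 ] [ 0.0329 -0.0024  0.0025]
```

```bash
python3 -m handwheel '[[0.0,-0.0024,0.003,0,0,0,1],[0.02,-0.0024,0.003,0,0,0,1],[0.045,-0.0024,0.003,0,0,0,1],[0.056,-0.0024,0.003,0,0,0,1],[0.056,-0.0024,0.003,0,0,0,1]]'; python3 - <<'E'
from h import *
st=manip.observe(); print(st["tcp_pos"].round(4))
s=manip.snapshot("wrist"); cv2.imwrite("pics/w8.png",s["img"]);np.savez("w8.npz",**s)
E
```

```text
time: 9.07
tcp_pos: [0.5478, -0.1314, 0.1139]
tcp_rot: [-0.474, -0.524, -0.475, 0.525]
ft_force: [-0.7, 0.4, 0.2]
width: 0.0854
[ 0.5478 -0.1314  0.1139]
```

View pics/w8.png

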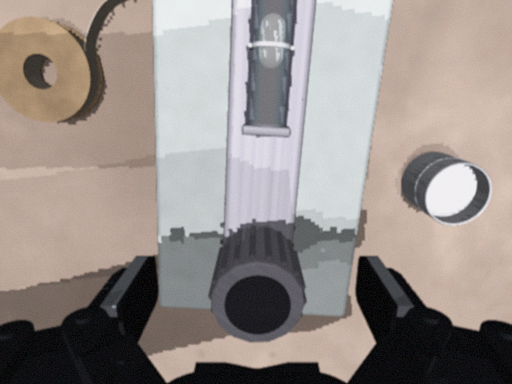

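```bash
python3 - <<'E'
from h import *
e=np.load("w8.npz"); 
for z in (.135,.138): print(ray(e,(258,297),z))
E
python3 -m handwheel '[[0,0.0006,-0.001,0,0,0,1],[0,0.0006,-0.001,0,0,0,-1],[0,0.0006,-0.001,0,0,0,-1],[0,0.0006,-0.001,0,0,0,-1],[0,0.0006,-0.001,0,0,0,-1]]'; python3 - <<'E'
from h import *
st=manip.observe(); T=toolrot(st); print(st["qpos"].round(2),st["tcp_pos"].round(4),st["torque"].round(2),np.degrees(np.arctan2(T[1,1],T[0,1])))
E
```

```text
[ 0.54821964 -0.13100903  0.135     ]
[ 0.54841026 -0.12897844  0.138     ]
time: 9.75
tcp_pos: [0.5483, -0.1309, 0.1143]
tcp_rot: [-0.474, -0.524, -0.474, 0.525]
ft_force: [-2.5, 0.2, 2.9]
width: 0.0338
[ 0.4   0.48 -0.33  1.86  0.2   0.84 -0.13] [ 0.5483 -0.1309  0.1143] [ 0.04  0.46 -0.02] -5.775956358818579
```

Gripped. Now I press down in small steps while watching the force.

```bash
python3 -m handwheel '[[0.001,0,0,0,0,0,-1],[0.002,0,0,0,0,0,-1],[0.003,0,0,0,0,0,-1],[0.004,0,0,0,0,0,-1],[0.004,0,0,0,0,0,-1]]'; python3 - <<'E'
from h import *
st=manip.observe(); print(st["tcp_pos"].round(4),st["ft_force"].round(1))
E
python3 -m handwheel '[[0.0005,0,0,0,0,0,-1],[0.001,0,0,0,0,0,-1],[0.001,0,0,0,0,0,-1],[0.001,0,0,0,0,0,-1],[0.001,0,0,0,0,0,-1]]'; python3 - <<'E'
from h import *
st=manip.observe(); print(st["tcp_pos"].round(4),st["ft_force"].round(1),st["torque"].round(2))
E
```

```text
time: 10.38
tcp_pos: [0.5484, -0.131, 0.1101]
tcp_rot: [-0.474, -0.524, -0.474, 0.525]
ft_force: [-4.3, 0.3, 5.7]
width: 0.034
[ 0.5484 -0.131   0.1101] [-4.3  0.3  5.7]
time: 11.0
tcp_pos: [0.5484, -0.131, 0.1093]
tcp_rot: [-0.474, -0.524, -0.474, 0.525]
ft_force: [-4.2, 0.3, 6.3]
width: 0.0338
[ 0.5484 -0.131   0.1093] [-4.2  0.3  6.3] [ 0.07  1.09 -0.03]
```

```bash
python3 -m handwheel '[[0.0005,0,0,0,0,0,-1],[0.001,0,0,0,0,0,-1],[0.001,0,0,0,0,0,-1],[0.001,0,0,0,0,0,-1],[0.001,0,0,0,0,0,-1]]'; python3 - <<'E'
from h import *
st=manip.observe(); print(st["tcp_pos"].round(4),st["ft_force"].round(1),st["torque"].round(2))
s=manip.snapshot("wrist"); cv2.imwrite("pics/w9.png",s["img"])
s=manip.snapshot("scene"); a=s["img"][130:280,160:350]; cv2.imwrite("pics/s9z.png",cv2.resize(a,None,fx=4,fy=4,interpolation=cv2.INTER_CUBIC))
E
```

```text
time: 11.62
tcp_pos: [0.5485, -0.1311, 0.1089]
tcp_rot: [-0.474, -0.524, -0.474, 0.525]
ft_force: [-6.6, -0.9, 11.3]
width: 0.0337
[ 0.5485 -0.1311  0.1089] [-6.6 -0.9 11.3] [0.08 1.39 0.02]
```

View pics/w9.png

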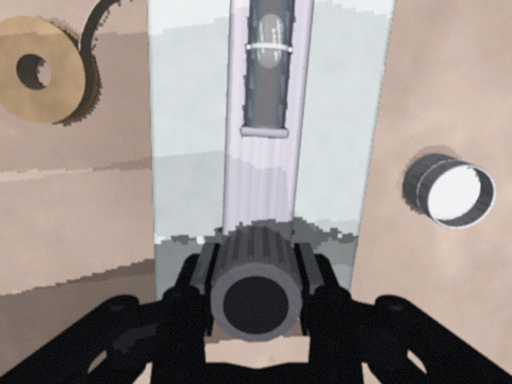

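View pics/s9z.png

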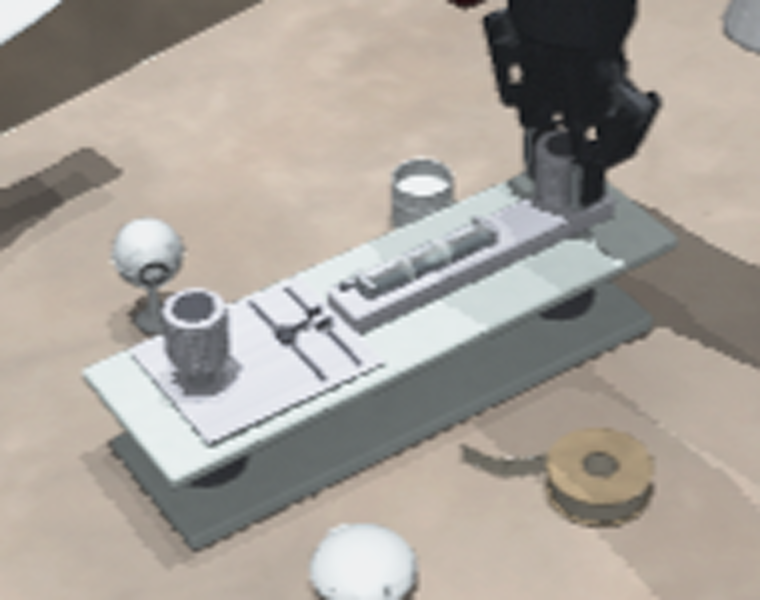

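```bash
python3 -m handwheel '[[0.0001,0,0,-0.7,0,0,-1],[0.0005,0,0,-1.4,0,0,-1],[0.001,0,0,-2.2,0,0,-1],[0.0014,0,0,-3,0,0,-1],[0.0014,0,0,-3,0,0,-1]]'; python3 - <<'E'
from h import *
st=manip.observe(); T=toolrot(st); print(st["tcp_pos"].round(4),st["ft_force"].round(1),st["torque"].round(2),np.degrees(np.arctan2(T[1,1],T[0,1])))
s=manip.snapshot("wrist"); cv2.imwrite("pics/w10.png",s["img"])
E
```

```text
time: 12.35
tcp_pos: [0.5484, -0.1312, 0.1075]
tcp_rot: [0.573, 0.414, 0.573, -0.414]
ft_force: [-5.7, 0.5, 13.0]
width: 0.0339
[ 0.5484 -0.1312  0.1075] [-5.7  0.5 13. ] [ 0.02  1.72 -0.04] 18.287644854567077
```

View pics/w10.png

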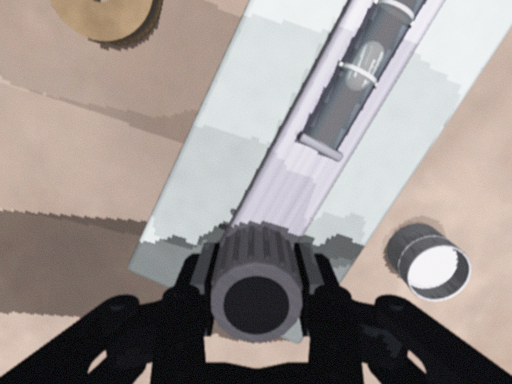

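```bash
python3 -m handwheel '[[0,0,0,0,0,0,-1],[0,0,0,0,0,0,-1],[0,0,0,0,0,0,-1],[0,0,0,0,0,0,-1],[0,0,0,0,0,0,-1]]';python3 -m handwheel '[[0,0,0,0,0,0,-1],[0,0,0,0,0,0,-1],[0,0,0,0,0,0,-1],[0,0,0,0,0,0,-1],[0,0,0,0,0,0,-1]]'; python3 - <<'E'
from h import *
s=manip.snapshot("wrist"); a=s["img"][0:170,270:450]; cv2.imwrite("pics/w11.png",cv2.resize(a,None,fx=4,fy=3.5,interpolation=cv2.INTER_CUBIC)); np.savez("w11.npz",**s)
st=manip.observe(); print(st["torque"],st["ft_force"])
E
```

```text
time: 13.02
tcp_pos: [0.5484, -0.1312, 0.1075]
tcp_rot: [0.573, 0.414, 0.573, -0.415]
ft_force: [-6.0, -0.8, 13.3]
width: 0.034
time: 13.65
tcp_pos: [0.5484, -0.1313, 0.1075]
tcp_rot: [0.573, 0.414, 0.573, -0.415]
ft_force: [-6.4, 0.3, 12.4]
width: 0.0337
[ 0.04320044  1.72553704 -0.07320922] [-6.09316988  0.57432906 12.52894464]
```

View pics/w11.png

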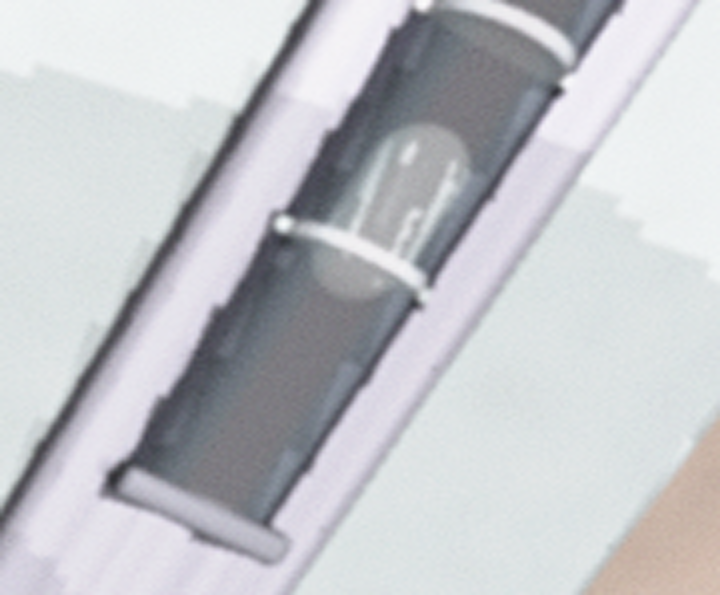

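```bash
python3 -m handwheel '[[0.0002,0,0,-0.5,0,0,-1],[0.0005,0,0,-1.0,0,0,-1],[0.0008,0,0,-1.5,0,0,-1],[0.0011,0,0,-2,0,0,-1],[0.0011,0,0,-2,0,0,-1]]'; python3 - <<'E'
from h import *
st=manip.observe(); T=toolrot(st); print(st["tcp_pos"].round(4),st["ft_force"].round(1),st["torque"].round(2),np.degrees(np.arctan2(T[1,1],T[0,1])))
E
python3 -m handwheel '[[0,0,0,0,0,0,-1],[0,0,0,0,0,0,-1],[0,0,0,0,0,0,-1],[0,0,0,0,0,0,-1],[0,0,0,0,0,0,-1]]';python3 -m handwheel '[[0,0,0,0,0,0,-1],[0,0,0,0,0,0,-1],[0,0,0,0,0,0,-1],[0,0,0,0,0,0,-1],[0,0,0,0,0,0,-1]]'; python3 - <<'E'
from h import *
s=manip.snapshot("wrist"); cv2.imwrite("pics/w12.png",s["img"]); a=s["img"][0:190,290:490]; cv2.imwrite("pics/w12z.png",cv2.resize(a,None,fx=4,fy=3,interpolation=cv2.INTER_CUBIC)); np.savez("w12.npz",**s)
st=manip.observe(); print(st["torque"],st["ft_force"])
E
```

```text
time: 14.32
tcp_pos: [0.5484, -0.1314, 0.1064]
tcp_rot: [0.625, 0.33, 0.625, -0.331]
ft_force: [-6.3, -0.9, 12.4]
width: 0.0339
[ 0.5484 -0.1314  0.1064] [-6.3 -0.9 12.4] [-0.01  1.77  0.03] 34.24286712895017
time: 14.95
tcp_pos: [0.5484, -0.1314, 0.1064]
tcp_rot: [0.625, 0.331, 0.625, -0.331]
ft_force: [-5.8, -0.8, 13.6]
width: 0.0341
time: 15.58
tcp_pos: [0.5484, -0.1314, 0.1064]
tcp_rot: [0.625, 0.331, 0.625, -0.331]
ft_force: [-4.8, -1.7, 12.9]
width: 0.0337
[-0.05493777  1.74858017 -0.06207564] [-6.67987836  0.07649354 13.6088269 ]
```

View pics/w12.png

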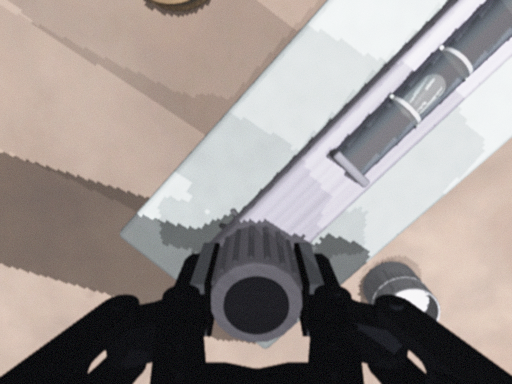

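View pics/w12z.png

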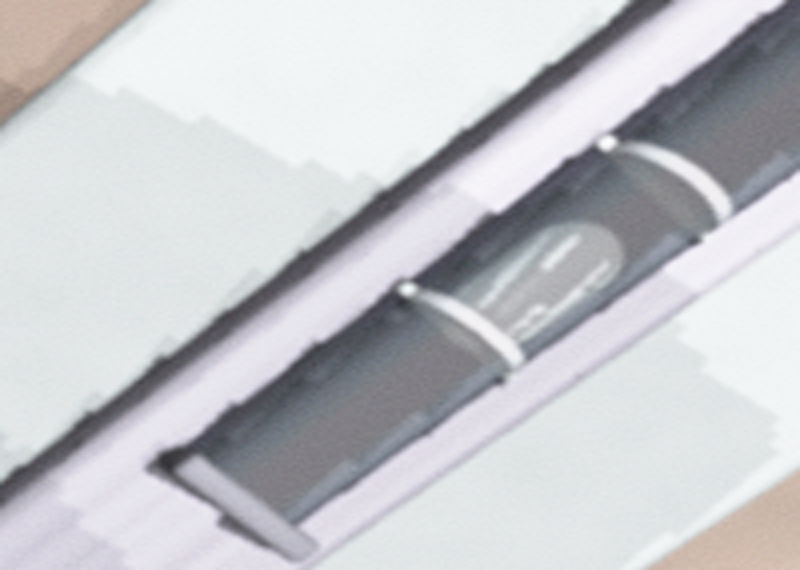

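```bash
python3 -m handwheel '[[0.0003,0,0,-0.7,0,0,-1],[0.0008,0,0,-1.5,0,0,-1],[0.0013,0,0,-2.4,0,0,-1],[0.0018,0,0,-3.2,0,0,-1],[0.0018,0,0,-3.2,0,0,-1]]'; python3 - <<'E'
from h import *
st=manip.observe(); T=toolrot(st); print(st["tcp_pos"].round(4),st["ft_force"].round(1),st["torque"].round(2),np.degrees(np.arctan2(T[1,1],T[0,1])))
E
python3 -m handwheel '[[0,0,0,0,0,0,-1],[0,0,0,0,0,0,-1],[0,0,0,0,0,0,-1],[0,0,0,0,0,0,-1],[0,0,0,0,0,0,-1]]';python3 -m handwheel '[[0,0,0,0,0,0,-1],[0,0,0,0,0,0,-1],[0,0,0,0,0,0,-1],[0,0,0,0,0,0,-1],[0,0,0,0,0,0,-1]]'; python3 - <<'E'
from h import *
s=manip.snapshot("wrist"); cv2.imwrite("pics/w13.png",s["img"]); np.savez("w13.npz",**s)
s=manip.snapshot("scene"); a=s["img"][130:260,190:350]; cv2.imwrite("pics/s13z.png",cv2.resize(a,None,fx=5,fy=4.5,interpolation=cv2.INTER_CUBIC))
st=manip.observe(); print(st["torque"],st["ft_force"])
E
```

```text
time: 16.25
tcp_pos: [0.5485, -0.1315, 0.1046]
tcp_rot: [0.683, 0.184, 0.683, -0.184]
ft_force: [-5.6, -1.6, 13.0]
width: 0.0336
[ 0.5485 -0.1315  0.1046] [-5.6 -1.6 13. ] [ 0.08  1.74 -0.01] 59.85902910675527
time: 16.88
tcp_pos: [0.5484, -0.1316, 0.1046]
tcp_rot: [0.683, 0.184, 0.683, -0.185]
ft_force: [-5.6, -2.0, 13.7]
width: 0.0342
time: 17.5
tcp_pos: [0.5485, -0.1315, 0.1047]
tcp_rot: [0.683, 0.184, 0.683, -0.185]
ft_force: [-6.4, -1.4, 14.6]
width: 0.0335
[0.01544262 1.79880772 0.00421431] [-7.27859698 -1.64633132 13.44889898]
```

View pics/w13.png

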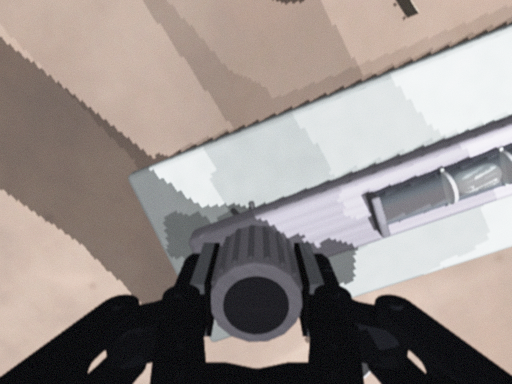

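View pics/s13z.png

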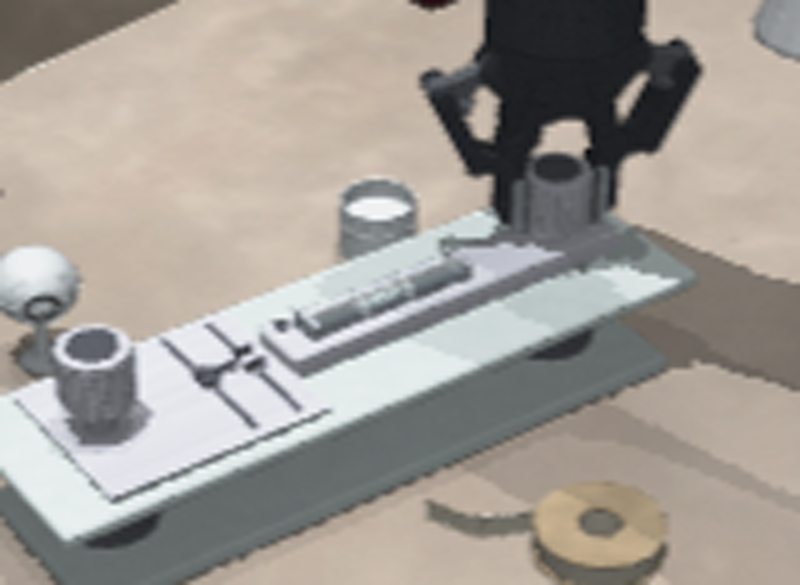

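```bash
python3 - <<'E'
from h import *
a=cv2.imread("pics/w13.png")[120:260,352:512]; cv2.imwrite("pics/w13z.png",cv2.resize(a,None,fx=5,fy=4.2,interpolation=cv2.INTER_CUBIC))
s=manip.snapshot("scene"); cv2.imwrite("pics/s14.png",s["img"]); a=s["img"][170:215,235:295]; cv2.imwrite("pics/s14z.png",cv2.resize(a,None,fx=13,fy=13,interpolation=cv2.INTER_CUBIC)); np.savez("s14.npz",**s)
E
```

```text
(no output)
```

View pics/w13z.png

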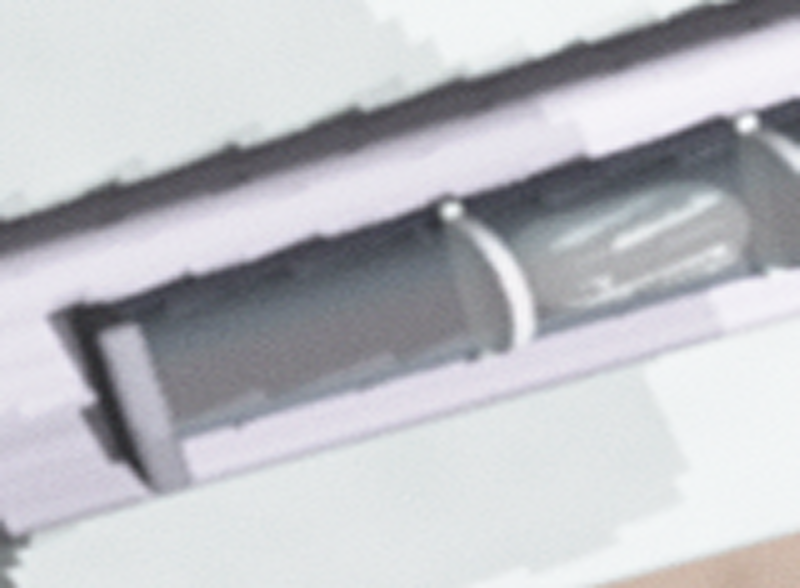

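View pics/s14z.png

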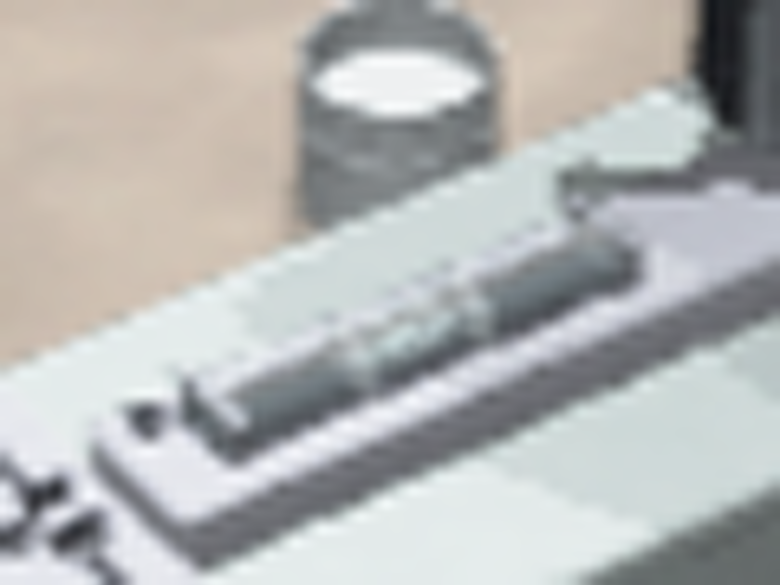

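```bash
cat > fit.py <<'E'
from h import *
def model(C,yd,off,h=1.0,rb=5.5,r=7.5):
    """returns ring R pts, ring L pts, bubble pts"""
    y=np.array(yd)/np.linalg.norm(yd); z=np.array([0,0,1.]); z=z-y*(z@y); x=np.cross(y,z)
    th=np.linspace(-.1,np.pi+.1,30); ring=lambda s:C+y*s+1e-3*r*(np.outer(np.cos(th),x)+np.outer(np.sin(th),z))
    u=np.random.default_rng(0).normal(size=(1500,3)); u/=np.linalg.norm(u,axis=1)[:,None]
    b=C-y*off*1e-3+z*h*1e-3+1e-3*rb*u+np.outer(np.sign(u@y)*(10-rb)*1e-3,y)
    return ring(-.013),ring(.013),b
E
cat > go.py <<'E'
from fit import *
import sys
w=np.load("w13.npz"); sc=np.load("s14.npz")
ow=lambda u,v:((u+.5)/5-.5+352,(v+.5)/4.2-.5+120); os_=lambda u,v:((u+.5)/13-.5+235,(v+.5)/13-.5+170)
# points on right ring / left ring in wrist picture
Rp=np.array([ow(*p) for p in [(450,210),(485,237),(507,268),(522,300),(522,345)]]); Lp=np.array([ow(*p) for p in [(748,122),(790,155)]])
yd0=np.array([.162,.987,0])
from scipy.spatial.distance import cdist
def res(p):
    C=p[:3]; yd=[np.cos(p[3]),np.sin(p[3]),p[4]]
    a,b,_=model(C,yd,0)
    pa,pb=proj(w,a),proj(w,b)
    # endpoints: far-side (first point visible) plus nearest distances
    d=np.r_[cdist(Rp,dense(pa)).min(1),cdist(Lp,dense(pb)).min(1)]
    return np.r_[d,(p[2]-.088)/.002,(p[3]-np.radians(80.6))/.01,p[4]/.01]
def dense(p): 
    t=np.linspace(0,len(p)-1,300); return np.c_[np.interp(t,range(len(p)),p[:,0]),np.interp(t,range(len(p)),p[:,1])]
f=least_squares(res,[.566,-.027,.088,np.radians(80.6),0],x_scale=[.01,.01,.01,.1,.1]); p=f.x; print(p,res(p).round(2))
im=cv2.resize(w["img"][120:260,352:512],None,fx=5,fy=4.2,interpolation=cv2.INTER_CUBIC)
yd=[np.cos(p[3]),np.sin(p[3]),p[4]]
tw=lambda q:np.c_[(q[:,0]-352+.5)*5-.5,(q[:,1]-120+.5)*4.2-.5]
for off,col in [(0,(0,0,255)),(2,(0,200,0))]:
    a,b,B=model(p[:3],yd,off); h=cv2.convexHull(tw(proj(w,B)).astype(np.int32)); cv2.polylines(im,[h],True,col,1)
for q in (a,b): cv2.polylines(im,[tw(proj(w,q)).astype(np.int32)],False,(255,0,0),1)
cv2.imwrite("pics/fitw.png",im)
print("scene ring tops", [((proj(sc,q[15])-[235,170]+.5)*13-.5).round() for q in (a,b)])
E
python3 go.py
```

```text
[ 0.56439944 -0.02852005  0.0884101   1.41071884 -0.00258811] [ 1.08  0.13  0.14  0.28  1.56  1.1   1.14  0.21  0.4  -0.26]
scene ring tops [array([[475., 282.]]), array([[359., 333.]])]
```

View pics/fitw.png

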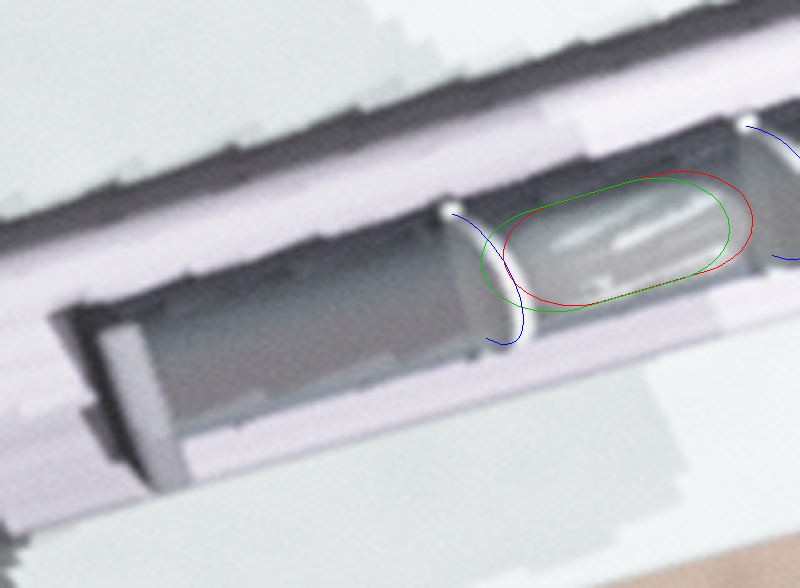

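```bash
cat >> go.py <<'E'
K=13; x0,y0=235,170
ts=lambda q:np.c_[(q[:,0]-x0+.5)*K-.5,(q[:,1]-y0+.5)*K-.5]
base=cv2.resize(sc["img"][170:215,235:295],None,fx=K,fy=K,interpolation=cv2.INTER_CUBIC)
ims=[]
sh=np.array([5,20])
for off in (0,3):
    i=base.copy(); a,b,B=model(p[:3],yd,off)
    cv2.polylines(i,[cv2.convexHull((ts(proj(sc,B))+sh).astype(np.int32))],True,(0,0,255),1)
    for q in (a,b): cv2.polylines(i,[(ts(proj(sc,q))+sh).astype(np.int32)],False,(255,0,0),1)
    ims.append(i[230:430,300:600])
ims.insert(0,base[230:430,300:600])
cv2.imwrite("pics/fits.png",np.vstack([np.hstack([ims[0],ims[0]*0]),np.hstack(ims[1:])]))
E
python3 go.py
```

```text
[ 0.56439944 -0.02852005  0.0884101   1.41071884 -0.00258811] [ 1.08  0.13  0.14  0.28  1.56  1.1   1.14  0.21  0.4  -0.26]
scene ring tops [array([[475., 282.]]), array([[359., 333.]])]
```

View pics/fits.png

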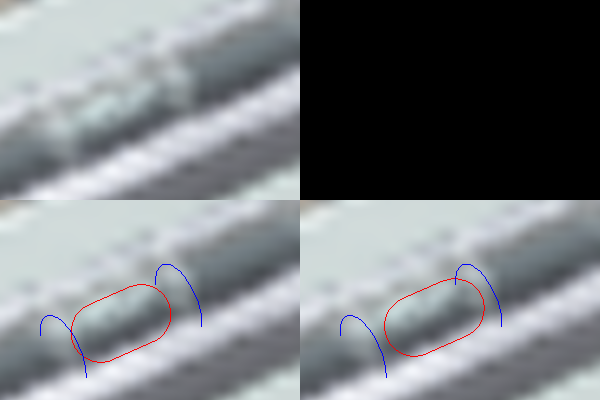

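The wrist and scene overlays both put the bubble within about 0.5 mm of centre, or at most about 1.5 mm off in the coarser scene view. Press force is steady at about 13.5 N and the pointer is still in the gap, so I'm handing in.

```bash
python3 - <<'E'
from h import *
st=manip.observe(); print(st["time"],st["ft_force"].round(1),st["width"]); print(manip.sign_off())
E
```

```text
17.65 [-6.8 -1.6 12.5] 0.033644970642376544
the job is handed in; nothing more can be done
None
```

I levelled the shelf and handed the job in at 17.65 s. The arm was still gripping the right knob and pressing the level down.

- **Left knob:** I turned it about 50° clockwise. From above, the pointer tip measured 0.3 mm from the middle of the fork's gap, and it still looked in the gap in a late scene picture.
- **Right knob:** I gripped it, pressed the level down about 5 mm and turned it counter-clockwise about 66° in three steps, following the shelf down. The press was 12–14 N, last read 12.5 N.
- **Bubble:** A wrist-camera overlay put it within about 0.5 mm of centre. The coarser scene view agrees to about 1.5 mm. A first rough reading that ignored viewing angle had suggested +2 mm, and I set it aside after the overlay.

**Weaker checks:**
- During the first turn step the bubble moved less than expected, probably because of play or the pins settling between the teeth. The later steps followed the stated rate.
- I had no direct reading that the level is flat, only the force and how far it went down.
- The wares were not touched and show no sign of moving in the pictures, but I did not measure them again at the end.

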